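# Set up the inking station

### The arm

A 6-joint arm with a two-finger parallel gripper is mounted at the origin on the work surface. World frame = base frame: x ahead of the robot, y to its left, z up, the work surface at z = 0. Lengths are in m, angles in degrees, forces in N, time in s.
With the tool pointing down it reaches from about 0.25 to 0.725 m from the base axis. Payload 9.7 kg.
Tool frame: the origin (TCP) lies midway between the tips of the shut fingers; the grasp point (between the pads) lies 19 mm behind it; z points along the fingers, y is the line along which they close (so a half turn about z gives the same grasp; the last joint's range is limited). The gripper opens to 85 mm and grips with 20 to 120 N. Pads are 22 mm wide; open, the fingers measure 114 mm over their backs; the gripper's body (76 mm by 85 mm) begins 54 mm behind the grasp point. The pads swing forward as they close: fully open they stand 13 mm farther back than shut.
Start: joints at [71.562, 4.979, 10.078, 95.1, 0, 90], TCP at [0.174, 0.522, 0.231] pointing down, gripper open.
Joint ranges: [-179.16, 179.16], [-48.56, 103.87], [-65.8, 70.77], [-126.05, 130.52], [-82.76, 87.17], [-180, 180]. Speed limits (degrees/s): [127.2, 127.2, 147.25, 180, 180, 180].

### API

Orientations are given as [roll, pitch, yaw] about the fixed x, y, z axes, in that order (R = Rz(yaw) Ry(pitch) Rx(roll)).
In Python, from workcell import * gives the robot as it stands.
- The arm moves only by the tool servo_tool, never from a script. Its argument "moves" is a list of rows, each a list of 4 numbers: the shift along the world's x, y, z in a scale on which 1.0 is 80 cm, then the turn about the world's z in parts of the range, where 1.0 means 4 rad. A call has 1 to 20 rows; each row is the pose to reach, as a shift and turn from the pose commanded when the call began; what a row does not reach only later rows make up. A row lasts 1/12 s, in which the tool goes at most 41.7 mm and 7.16 degrees, less where a joint would pass 70% of its speed; a pose out of reach is approached as far as the arm can. A call with a gripper value outside its range is refused whole. "claw" is the closure, from 0 (fully open) to 1 (shut), set as the call begins (left out, the last holds). The fingers move at their own pace and stop on an object; "force" is the grip in N (left out, the last holds). Time passes only in rows, so rows that repeat a pose let the fingers close. It gives the time, the measured TCP pose, the force, the opening and the grip force at its end, in the units of the state.
- get_obs(): the state, without advancing time (a new reading comes with each control period).
- camera(name): name is "side" or "top" or "wrist"; returns the picture (384x512x3 uint8, red, green, blue); there is no depth.
- get_calibration(name): a dict with "fx", "fy", "cx", "cy" (pixels), "k1" (the pictures are not rectified: a ray, as slopes to the right and down, at radius r is drawn at 1 + k1 r^2 times it, then the intrinsics apply), "rvec" (rotation vector, rad) and "tvec" (3), from world to camera coordinates, as OpenCV has them; the wrist camera has in their place "tool_from_camera" (4x4, takes a point from camera to tool coordinates, whose origin is the TCP and whose axes are the flange's). Camera axes: x right, y down, z forward; pixel columns grow to the right and rows downward; lengths in m; the calibration is good to about 2 mm. A picture is of the moment at which its call begins: read the wrist's pose just before it. get_calibration takes no time and is no camera call.
- job_done(): hands the job in; it is judged then, once.
The state is a dict: "time": time; "q": joint angles; "qd": joint speeds; "joint_efforts": joint torques, N m; "ee_pos": TCP position; "tcp_rot": TCP orientation; "wrist_force": force on the tool from outside, world axes, zero at the start; "torque": the same for the moment, N m; "opening": finger opening in m; "grasp_force": force on a finger pad.
Only numpy, scipy, OpenCV 4.12 (cv2) and the standard library are available. Lean on these libraries where they do the work, as an engineer would, in place of code of your own. Each camera call takes 0.05 s, during which the arm holds its last target. There are 200 camera calls.

### The job

Set up the inking station: stack the small tub on the large tub with its feet in the recesses of the lid, stand the muller in the middle of the inking slab, and stand the ink jar in line with the large tub and the slab, midway between their centres. Stand the ink tin straight behind the jar (on its side away from the robot, square to the row of tub, jar and slab), leaving a gap of about 20 mm between them. Keep all of it upright and leave the bottle, cup and tape where they are.

Things in the scene. Friction and masses are not known exactly. Their poses are not given: they have to be found in the camera images.
- slab: Inking slab: flat green glass plate, 110 mm (x) by 150 mm (y), 12 mm thick, fixed, square to the table within 5 degrees. Origin: centre of its underside; z up. Its +x points away from the robot. It is one end of the row, left or right; the large tub is the other, 365 to 385 mm off (centres), along the slab's +y or -y.
- base_tub: Large lidded storage tub, white with a grey lid, 120 mm (its x) by 90 mm (its y), 55 mm high, fixed to the table. Origin: centre of its underside; z up. The lid has four square recesses, 16 mm wide and 6 mm deep (their floor 49 mm above the table), centred at x = +-37 mm, y = +-21 mm.
- tub: Small lidded tub (loose), white with grey lid, 96 mm (x) by 64 mm (y), 50 mm high over all, about 0.2 kg; sides straight from 8 to 50 mm up, gripped across the 64 mm. Four round feet, 10 mm across, 8 mm tall, at x = +-37, y = +-21 mm fit the large lid's recesses, long side along long side, either way round. Origin: centre between the feet, level with their undersides; z up.
- jar: Ink jar (loose): brown glass cylinder with a black screw lid, 54 mm in diameter, 66 mm high, about 0.2 kg. Origin: centre of its underside; z up.
- tin: Ink tin (loose): flat bare-metal cylinder with a brass-coloured disc on its lid, 60 mm in diameter, 30 mm high, about 0.2 kg. Origin: centre of its underside; z up.
- muller: Glass muller (loose): hand tool for working ink on a slab, with a round glass foot 64 mm in diameter (18 mm high), a narrow neck and an upright pale wooden grip 36 mm in diameter from 52 to 86 mm above its underside; 86 mm high, about 0.3 kg. Origin: centre of its underside; z up.
- bottle: Bystander: white plastic bottle, 60 mm in diameter, 160 mm high, loose, at the back. Origin: centre of its underside; z up.
- tape: Bystander: yellow roll of tape lying flat, 90 mm across, 24 mm high, loose. Origin: centre of its underside; z up.
- cup: Bystander: open white cup, 72 mm across the rim, 80 mm high, loose. Origin: centre of its underside; z up.
Mind the look-alikes: they are no part of the job. What is shaped like the muller but green or turquoise is not meant. Leave any green look-alike of the jar alone.

How it is judged:
By the outcome, as a careful person would: the job done as asked, in the order asked, and still so for the second after the job is handed in, with the robot touching nothing.
It also fails if it takes over 112 s, if anything falls off the work surface, if the arm or the gripper's body presses on something with over 40 N, if the wrist force passes 120 N, or if a joint passes its speed limit or range.

## Working session

There is one attempt and no reset: what is moved stays moved. The work goes in short steps, Python scripts to look and compute and a tool call to move; the robot and the scene stay as the last step left them, time stands still between calls to the robot, and variables do not carry over. Pictures are saved under pics/ and viewed, at most 14 in all, crops included, and the job is handed in when it is done.

Besides the shell and the picture viewer there is one more tool, called after ">>>" by a JSON object that holds its "method" and its "body". servo_tool: Moves the arm, as the interface text tells. Its arguments: {"type":"object","properties":{"moves":{"type":"array","items":{"type":"array","items":{"type":"number"}}},"claw":{"type":"number"},"force":{"type":"number"}},"required":["moves"]}

```bash
mkdir -p pics
cat > h.py <<'E'
from workcell import *
import numpy as np, cv2
from scipy.spatial.transform import Rotation as R
def cam(name):
    o=get_obs(); c=get_calibration(name)
    K=np.array([[c['fx'],0,c['cx']],[0,c['fy'],c['cy']],[0,0,1.]])
    if 'rvec' in c:
        M=cv2.Rodrigues(np.array(c['rvec'],float))[0].T; p=-M@np.array(c['tvec']).ravel()
    else:
        T=np.array(c['tool_from_camera']); Rt=R.from_euler('xyz',o['tcp_rot'],degrees=True).as_matrix()
        M=Rt@T[:3,:3]; p=np.array(o['ee_pos'])+Rt@T[:3,3]
    return K,c['k1'],M,p
def px2w(cm,uv,z):
    K,k1,M,p=cm
    uv=np.atleast_2d(np.array(uv,float)); d=np.array([k1,0,0,0,0])
    s=cv2.undistortPoints(uv[:,None],K,d)[:,0]
    r=np.c_[s,np.ones(len(s))]@M.T
    return p+r*((z-p[2])/r[:,2])[:,None]
def w2px(cm,P):
    K,k1,M,p=cm
    P=np.atleast_2d(np.array(P,float))
    return cv2.projectPoints((P-p)@M,np.zeros(3),np.zeros(3),K,np.array([k1,0,0,0,0]))[0][:,0]
def shot(name,fn):
    cm=cam(name); im=camera(name); cv2.imwrite('pics/'+fn,im[:,:,::-1]); return cm,im
E
python3 - <<'E'
from h import *
a=shot('top','top0.png');b=shot('side','side0.png')
for x in (a,b):print(x[0])
print(get_obs())
E
```

```text
(array([[485.64087831,   0.        , 264.19097707],
       [  0.        , 485.64087831, 193.64528064],
       [  0.        ,   0.        ,   1.        ]]), -0.10375000252689863, array([[ 0.10329238, -0.9724017 ,  0.20920236],
       [-0.99464912, -0.10056918,  0.02364235],
       [-0.00195056, -0.21052502, -0.97758652]]), array([ 0.21869267, -0.01411122,  1.58469918]))
(array([[415.17012547,   0.        , 261.5718409 ],
       [  0.        , 415.17012547, 189.65785426],
       [  0.        ,   0.        ,   1.        ]]), -0.14309912024961033, array([[-0.99857586, -0.03527135,  0.04002722],
       [-0.05332879,  0.63865281, -0.76764486],
       [ 0.00151238, -0.76868623, -0.63962426]]), array([0.48012096, 1.15173666, 1.02009222]))
{'time': 0.1, 'q': array([ 7.15617618e+01,  5.00765942e+00,  1.00398607e+01,  9.50965983e+01,
       -3.05971755e-04,  8.99992382e+01]), 'qd': array([-0.09900136, -0.08041961,  0.16244128,  0.14269801,  0.03207483,
        0.06109009]), 'joint_efforts': array([-2.01196685e-04, -5.21563339e+01,  4.65651834e+01,  1.60411117e-02,
        2.32894587e-05,  1.07198832e-05]), 'ee_pos': array([0.17390017, 0.52159587, 0.23066448]), 'tcp_rot': array([-1.79935603e+02,  3.05115346e-04,  1.61562524e+02]), 'wrist_force': array([-0.23772288, -0.00907997,  0.30505242]), 'torque': array([-0.00286365,  0.02292622, -0.01620814]), 'grasp_force': 0.0, 'opening': 0.0853716331335193}
```

View pics/top0.png

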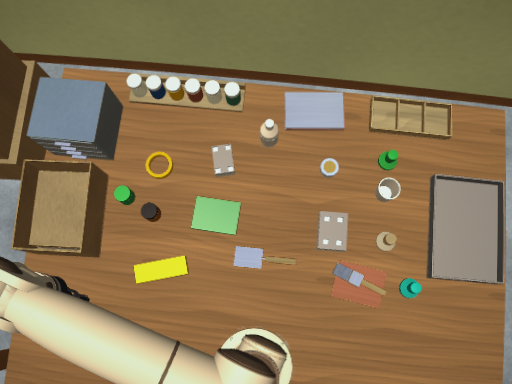

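View pics/side0.png

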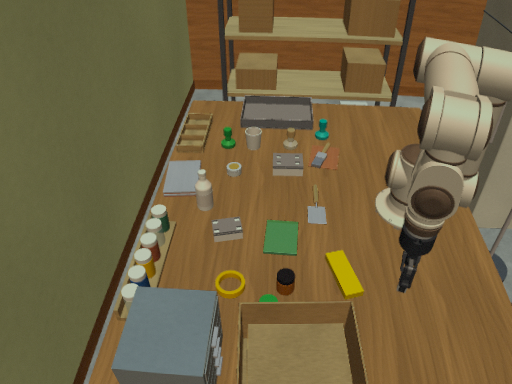

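The top view shows the green slab at (216,215) on the left, and the large tub at (333,230) on the right. The small tub is at (223,159) and the tin at (330,167).
- **Jar candidates:** (150,211) has a black lid and a brown body in the side view. (123,194) is green, so it's a look-alike. I take (150,211).
- **Muller candidates:** (386,241) is pale wood, (389,159) is green and (410,288) is turquoise. I take (386,241).

I'll confirm both choices in one crop.

Run:
```python
from h import *
t=cv2.imread('pics/top0.png');s=cv2.imread('pics/side0.png')
def c(im,x,y,w,h,f):return cv2.resize(im[y:y+h,x:x+w],(400,300),interpolation=cv2.INTER_CUBIC)
A=np.hstack([c(t,100,150,160,120,0),c(t,300,140,130,160*0+98,0)])
t2=c(t,300,200,130,98,0); s2=c(s,215,110,120,90,0)
cv2.imwrite('pics/crop1.png',np.vstack([np.hstack([c(t,100,150,160,120,0),c(s,200,200,160,120,0)]),np.hstack([t2,s2])]))
```

```text
(no output)
```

View pics/crop1.png

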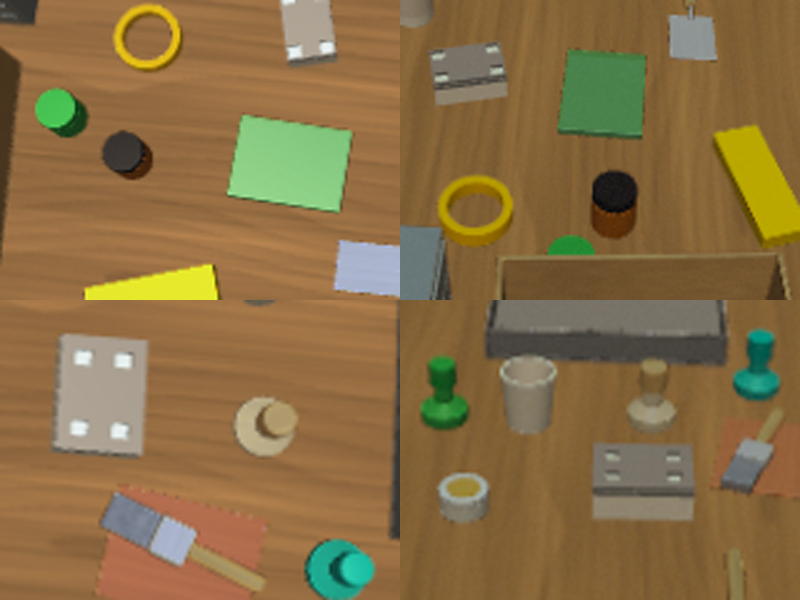

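The crop confirms it: the brown jar with the black lid and the pale wooden muller are the ones meant. Next I measure from the top view.

Run:
```python
from h import *
im=cv2.imread('pics/top0.png');cm=cam('top')
hsv=cv2.cvtColor(im,cv2.COLOR_BGR2HSV);H,S,V=cv2.split(hsv)
for n,(x,y) in dict(slab=(216,215),tub=(223,159),base=(333,230),jar=(150,211),tin=(330,167),wood=(389,239),foot=(380,246),table=(300,200),cup=(389,188),tinrim=(323,167)).items(): print(n,hsv[y,x])
def comp(mask,x,y,r):
    m=np.zeros_like(mask);m[y-r:y+r,x-r:x+r]=mask[y-r:y+r,x-r:x+r]
    cs=cv2.findContours(m,cv2.RETR_EXTERNAL,cv2.CHAIN_APPROX_NONE)[0]
    return max(cs,key=cv2.contourArea)
def rect(mask,x,y,r,z,n):
    c=comp(mask,x,y,r); w=px2w(cm,c[:,0],z)[:,:2]
    rc=cv2.minAreaRect((w*1000).astype(np.float32)); print(n,rc,cv2.contourArea(c))
u8=lambda b:(b*255).astype(np.uint8)
rect(u8((H>45)&(H<75)&(S>90)),216,215,32,.012,'slab')
gr=u8(S<75)
rect(gr,223,159,22,.050,'tub')
rect(gr,333,230,26,.055,'base')
rect(gr,330,167,14,.030,'tin')
rect(u8(V<60),150,211,14,.066,'jar')
rect(gr,389,188,14,.080,'cup')
```

```text
slab [ 58  91 205]
tub [ 18  39 175]
base [ 18  37 171]
jar [10 38 60]
tin [ 22 150 185]
wood [ 20  95 174]
foot [ 23  71 190]
table [ 15 144 159]
cup [ 24  20 177]
tinrim [ 90   4 198]
slab ((473.1972351074219, 175.5802001953125), (148.79638671875, 97.64012908935547), 87.25155639648438) 716.5
tub ((646.4161376953125, 170.29844665527344), (105.56842803955078, 64.49707794189453), 14.13680648803711) 553.0
base ((448.32818603515625, -203.9578857421875), (123.38428497314453, 92.6766357421875), 0.9694762825965881) 1051.5
tin ((663.6989135742188, -181.30288696289062), (61.919315338134766, 60.51122283935547), 5.958899974822998) 265.5
jar ((448.8670654296875, 381.52264404296875), (52.25246810913086, 47.90955352783203), 65.53865051269531) 94.0
cup ((594.4212646484375, -370.65289306640625), (71.51029968261719, 84.53450012207031), 71.9866714477539) 423.5
```

Units first: shifts go in shares of 80 cm and turns go in shares of 4 rad. So 43 cm / 80 = 0.5375, -35 cm / 80 = -0.4375, 0.4 rad / 4 = 0.1.

>>> {"method": "servo_tool", "body": {"moves": [[0.5375,-0.4375,0.1,0.1],[0.5375,-0.4375,0.1,0.1],[0.5375,-0.4375,0.1,0.1],[0.5375,-0.4375,0.1,0.1],[0.5375,-0.4375,0.1,0.1],[0.5375,-0.4375,0.1,0.1],[0.5375,-0.4375,0.1,0.1],[0.5375,-0.4375,0.1,0.1],[0.5375,-0.4375,0.1,0.1],[0.5375,-0.4375,0.1,0.1],[0.5375,-0.4375,0.1,0.1],[0.5375,-0.4375,0.1,0.1],[0.5375,-0.4375,0.1,0.1],[0.5375,-0.4375,0.1,0.1],[0.5375,-0.4375,0.1,0.1],[0.5375,-0.4375,0.1,0.1],[0.5375,-0.4375,0.1,0.1],[0.5375,-0.4375,0.1,0.1]]}}

```text
time: 1.6
ee_pos: [0.6032, 0.1725, 0.3113]
tcp_rot: [180.0, -0.0, -175.5]
wrist_force: [-0.3, -0.7, -0.9]
opening: 0.0852
grasp_force: 0.0
```

Run:
```python
from h import *
o=get_obs();print(o['q'],o['ee_pos'],o['tcp_rot'])
c,i=shot('wrist','w1.png');print(c,get_calibration('wrist')['tool_from_camera'])
```

```text
[1.59580891e+01 1.96810895e+01 3.65452463e+01 1.06878297e+02
 1.18060880e-02 1.14179077e+01] [0.60319965 0.17254839 0.31131177] [ 1.79991227e+02 -1.61976592e-02 -1.75459819e+02]
(array([[327.39401217,   0.        , 253.92708123],
       [  0.        , 327.39401217, 196.53560948],
       [  0.        ,   0.        ,   1.        ]]), -0.06745922199665247, array([[-7.79416267e-02,  9.41932733e-01,  3.26631031e-01],
       [ 9.96957772e-01,  7.34587323e-02,  2.60579222e-02],
       [ 5.50908390e-04,  3.27668341e-01, -9.44792652e-01]]), array([0.5185576 , 0.16501666, 0.45439666])) [[-1.22033085e-03 -9.44699144e-01 -3.27936026e-01  8.50131972e-02]
 [ 9.99999176e-01 -1.28324109e-03 -2.45568782e-05 -7.85927738e-04]
 [-3.97622123e-04 -3.27935786e-01  9.44699932e-01 -1.43061142e-01]
 [ 0.00000000e+00  0.00000000e+00  0.00000000e+00  1.00000000e+00]]
```

View pics/w1.png

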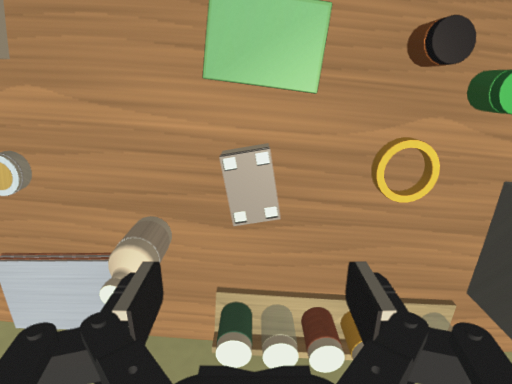

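The wrist view shows the small tub at (250,186) with its four white corner recesses. The slab is at (268,42), the jar at (450,40) and the bottle at (140,250).

```bash
cat >> h.py <<'E'
def marks(im,cm,z,lo,box,amin=20):
    x0,y0,x1,y1=box; g=im.min(2).astype(np.uint8); m=np.zeros_like(g); m[y0:y1,x0:x1]=(g[y0:y1,x0:x1]>lo)*255
    n,l,st,ce=cv2.connectedComponentsWithStats(m)
    k=[i for i in range(1,n) if st[i,4]>=amin]
    return [(tuple(ce[i].round(1)),st[i,4],px2w(cm,ce[i],z)[0,:2].round(4)) for i in k]
def rectw(mask,cm,z,box):
    x0,y0,x1,y1=box; m=np.zeros(mask.shape,np.uint8); m[y0:y1,x0:x1]=mask[y0:y1,x0:x1]*255
    c=max(cv2.findContours(m,cv2.RETR_EXTERNAL,cv2.CHAIN_APPROX_NONE)[0],key=cv2.contourArea)
    w=px2w(cm,c[:,0],z)[:,:2]*1000
    return cv2.minAreaRect(w.astype(np.float32)),cv2.minEnclosingCircle(w.astype(np.float32)),cv2.contourArea(c)
E
python3 - <<'E'
from h import *
im=cv2.imread('pics/w1.png')[:,:,::-1];cm=cam('wrist')
print(im[186,250],im[163,230],im[45,268],im[120,250])
ms=marks(im,cm,.044,200,(215,140,290,230));print(*ms,sep='\n')
P=np.array([m[2] for m in ms]);print(P.mean(0))
hsv=cv2.cvtColor(np.ascontiguousarray(im),cv2.COLOR_RGB2HSV);H,S,V=cv2.split(hsv)
print(rectw((S<75)&(V>120),cm,.05,(215,140,290,230)))
print(rectw((H>45)&(H<75)&(S>60),cm,.012,(195,0,340,100)))
t=cv2.imread('pics/top0.png');ht=cv2.cvtColor(t,cv2.COLOR_BGR2HSV);H,S,V=cv2.split(ht);ct=cam('top')
print(rectw((H>45)&(H<75)&(S>60),ct,.012,(184,190,250,245)))
t=t[:,:,::-1]
print(*marks(t,ct,.049,200,(315,205,352,252),5),sep='\n')
print(*marks(t,ct,.044,200,(208,140,238,178),5),sep='\n')
E
```

```text
[176 166 148] [235 239 233] [138 199 132] [170 127  84]
((np.float64(262.1), np.float64(157.6)), np.int32(142), array([0.6072, 0.1827]))
((np.float64(229.5), np.float64(162.9)), np.int32(133), array([0.6174, 0.1418]))
((np.float64(270.5), np.float64(211.4)), np.int32(107), array([0.6799, 0.2005]))
((np.float64(239.6), np.float64(216.2)), np.int32(99), array([0.6901, 0.1593]))
[0.64865  0.171075]
(((647.0259399414062, 170.88140869140625), (97.82703399658203, 64.53108215332031), 13.907820701599121), ((647.66552734375, 170.43310546875), 56.81328582763672), 3394.5)
(((465.288818359375, 175.50344848632812), (148.6544952392578, 108.70183563232422), 87.21495819091797), ((465.5188293457031, 175.59921264648438), 90.65199279785156), 10053.5)
(((467.48431396484375, 175.85488891601562), (148.79592895507812, 109.07906341552734), 87.2540283203125), ((467.52685546875, 175.107666015625), 89.91443634033203), 1407.5)
((np.float64(326.8), np.float64(218.4)), np.int32(18), array([ 0.4873, -0.1849]))
((np.float64(339.5), np.float64(219.5)), np.int32(16), array([ 0.4878, -0.2259]))
((np.float64(325.0), np.float64(241.5)), np.int32(20), array([ 0.4126, -0.1851]))
((np.float64(338.0), np.float64(242.4)), np.int32(20), array([ 0.4138, -0.2267]))
((np.float64(215.0), np.float64(148.9)), np.int32(18), array([0.6827, 0.2012]))
((np.float64(227.4), np.float64(147.4)), np.int32(15), array([0.692 , 0.1608]))
((np.float64(230.2), np.float64(168.5)), np.int32(18), array([0.621 , 0.1429]))
((np.float64(217.5), np.float64(170.4)), np.int32(18), array([0.6101, 0.1837]))
```

Converted, -29.6 cm / 80 = -0.37, -29 cm / 80 = -0.3625, 0.162 rad / 4 = 0.0405.

>>> {"method": "servo_tool", "body": {"moves": [[0.0538,-0.0013,-0.05,0.0405],[0.0538,-0.0013,-0.1,0.0405],[0.0538,-0.0013,-0.15,0.0405],[0.0538,-0.0013,-0.2,0.0405],[0.0538,-0.0013,-0.25,0.0405],[0.0538,-0.0013,-0.275,0.0405],[0.0538,-0.0013,-0.3,0.0405],[0.0538,-0.0013,-0.325,0.0405],[0.0538,-0.0013,-0.3438,0.0405],[0.0538,-0.0013,-0.3625,0.0405],[0.0538,-0.0013,-0.37,0.0405],[0.0538,-0.0013,-0.37,0.0405],[0.0538,-0.0013,-0.37,0.0405]]}}

```text
time: 2.73
ee_pos: [0.6467, 0.1714, 0.016]
tcp_rot: [180.0, 0.0, -166.2]
wrist_force: [0.2, 0.4, 1.1]
opening: 0.0853
grasp_force: 0.0
```

Run:
```python
from h import *
shot('wrist','w2.png')
```

```text
(no output)
```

View pics/w2.png

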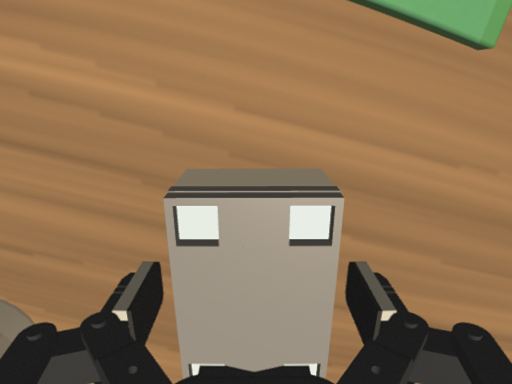

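The tub sits squarely between the open fingers, with its lid edge at row 195 and columns 167–343. I close and lift.

Converted, 16 cm / 80 = 0.2, 13 cm / 80 = 0.1625.

>>> {"method": "servo_tool", "body": {"moves": [[0,0,0,0],[0,0,0,0],[0,0,0,0],[0,0,0,0],[0,0,0,0],[0,0,0,0],[0,0,0,0],[0,0,0,0],[0,0,0.0125,0],[0,0,0.0375,0],[0,0,0.075,0],[0,0,0.125,0],[0,0,0.1625,0],[0,0,0.2,0],[0,0,0.2,0],[0,0,0.2,0]], "claw": 1, "force": 40}}

```text
time: 4.12
ee_pos: [0.6478, 0.1709, 0.1778]
tcp_rot: [180.0, 0.2, -166.2]
wrist_force: [-0.5, -0.5, -2.9]
opening: 0.064
grasp_force: 45.1
```

Converted, -37.7 cm / 80 = -0.4713, -12.7 cm / 80 = -0.1588, -0.232 rad / 4 = -0.058.

>>> {"method": "servo_tool", "body": {"moves": [[-0.025,-0.025,0.0375,0],[-0.05,-0.0625,0.0875,-0.0125],[-0.0625,-0.1,0.0875,-0.025],[-0.075,-0.15,0.0875,-0.0375],[-0.0875,-0.2,0.0875,-0.05],[-0.1,-0.25,0.0875,-0.058],[-0.1125,-0.3,0.0875,-0.058],[-0.125,-0.35,0.0875,-0.058],[-0.1438,-0.4,0.0875,-0.058],[-0.1588,-0.4375,0.0875,-0.058],[-0.1588,-0.4625,0.0875,-0.058],[-0.1588,-0.4713,0.0875,-0.058],[-0.1588,-0.4713,0.0875,-0.058],[-0.1588,-0.4713,0.0875,-0.058]]}}

```text
time: 5.28
ee_pos: [0.5198, -0.2058, 0.2442]
tcp_rot: [179.9, -0.1, -179.6]
wrist_force: [1.7, 1.2, -2.7]
opening: 0.0634
grasp_force: 45.8
```

Run:
```python
from h import *
cm,im=shot('wrist','w3.png')
o=get_obs();print(o['q'],o['ee_pos'],o['tcp_rot'])
for z in (.049,.055):
  ms=marks(im,cm,z,200,(100,0,420,260));print(*ms,sep='\n')
```

```text
[-2.15559559e+01  6.65379884e+00  1.33676476e+01  9.68015462e+01
  2.05165336e-02 -2.20560036e+01] [ 0.51997931 -0.20530241  0.24447666] [ 1.79948053e+02 -7.35752899e-02 -1.79499935e+02]
((np.float64(232.2), np.float64(57.3)), np.int32(291), array([ 0.41 , -0.228]))
((np.float64(275.5), np.float64(57.0)), np.int32(272), array([ 0.4094, -0.1863]))
((np.float64(275.0), np.float64(134.0)), np.int32(225), array([ 0.4837, -0.1849]))
((np.float64(234.3), np.float64(134.4)), np.int32(207), array([ 0.4844, -0.2268]))
((np.float64(198.1), np.float64(219.4)), np.int32(1245), array([ 0.5794, -0.2686]))
((np.float64(309.3), np.float64(219.4)), np.int32(1256), array([ 0.5786, -0.1438]))
((np.float64(116.5), np.float64(231.8)), np.int32(235), array([ 0.5957, -0.364 ]))
((np.float64(232.2), np.float64(57.3)), np.int32(291), array([ 0.4105, -0.2277]))
((np.float64(275.5), np.float64(57.0)), np.int32(272), array([ 0.4099, -0.1867]))
((np.float64(275.0), np.float64(134.0)), np.int32(225), array([ 0.4828, -0.1853]))
((np.float64(234.3), np.float64(134.4)), np.int32(207), array([ 0.4835, -0.2264]))
((np.float64(198.1), np.float64(219.4)), np.int32(1245), array([ 0.5768, -0.2675]))
((np.float64(309.3), np.float64(219.4)), np.int32(1256), array([ 0.5761, -0.1449]))
((np.float64(116.5), np.float64(231.8)), np.int32(235), array([ 0.5929, -0.3612]))
```

View pics/w3.png

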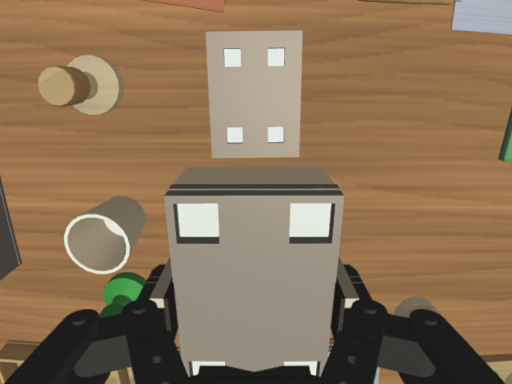

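The wrist view shows the base recesses at (232,57), (275,57), (275,134) and (234,134). The held tub is centred and square in the fingers. The base centre is about (0.447,-0.2065) with yaw about 1°. I move over it.

Converted, -16 cm / 80 = -0.2, -7.3 cm / 80 = -0.0913, 0.007 rad / 4 = 0.0018.

>>> {"method": "servo_tool", "body": {"moves": [[-0.0375,-0.0013,0,0.0018],[-0.075,-0.0013,-0.025,0.0018],[-0.0913,-0.0013,-0.075,0.0018],[-0.0913,-0.0013,-0.125,0.0018],[-0.0913,-0.0013,-0.1625,0.0018],[-0.0913,-0.0013,-0.1875,0.0018],[-0.0913,-0.0013,-0.2,0.0018],[-0.0913,-0.0013,-0.2,0.0018],[-0.0913,-0.0013,-0.2,0.0018],[-0.0913,-0.0013,-0.2,0.0018]]}}

```text
time: 6.17
ee_pos: [0.448, -0.2072, 0.087]
tcp_rot: [-179.9, 0.1, -179.1]
wrist_force: [-0.3, 0.8, -2.3]
opening: 0.063
grasp_force: 45.7
```

Run:
```python
from h import *
o=get_obs();print(o['q'],o['ee_pos'],o['tcp_rot'])
```

```text
[-2.48186195e+01 -3.22157808e+00 -1.41730206e+01  7.89165378e+01
  3.39317884e-03 -2.57371451e+01] [ 0.44801027 -0.20716791  0.08701974] [-1.79945728e+02  1.20396227e-01 -1.79081413e+02]
```

Converted, -2.1 cm / 80 = -0.0263, -1.9 cm / 80 = -0.0238.

>>> {"method": "servo_tool", "body": {"moves": [[-0.0013,0.0006,-0.005,0],[-0.0013,0.0006,-0.01,0],[-0.0013,0.0006,-0.015,0],[-0.0013,0.0006,-0.02,0],[-0.0013,0.0006,-0.0238,0],[-0.0013,0.0006,-0.0263,0],[-0.0013,0.0006,-0.0263,0],[-0.0013,0.0006,-0.0263,0]]}}

```text
time: 6.83
ee_pos: [0.4459, -0.2068, 0.0656]
tcp_rot: [-180.0, 0.0, -179.1]
wrist_force: [-6.6, 3.1, 11.3]
opening: 0.0634
grasp_force: 47.3
```

Converted, 18 cm / 80 = 0.225, 14 cm / 80 = 0.175.

>>> {"method": "servo_tool", "body": {"moves": [[0,0,0,0],[0,0,0,0],[0,0,0,0],[0,0,0,0],[0,0,0,0],[0,0,0,0],[0,0,0.0375,0],[0,0,0.075,0],[0,0,0.125,0],[0,0,0.175,0],[0,0,0.225,0],[0,0,0.225,0]], "claw": 0}}

```text
time: 7.83
ee_pos: [0.4475, -0.2075, 0.2522]
tcp_rot: [-179.7, 0.5, -179.1]
wrist_force: [0.6, 0.5, -0.0]
opening: 0.0853
grasp_force: 0.0
```

Run:
```python
from h import *
cm,im=shot('wrist','w4.png');_,t=shot('side','side4.png')
o=get_obs();print(o['ee_pos'],o['tcp_rot'])
ms=marks(im,cm,.094,200,(100,100,420,384));print(*ms,sep='\n')
a=cv2.resize(t[120:220,230:360],(520,400),interpolation=cv2.INTER_CUBIC)
cv2.imwrite('pics/c4.png',np.hstack([cv2.resize(im,(260,195)),cv2.resize(a,(253,195))])[:,:,::-1]); cv2.imwrite('pics/c4.png',a[:,:,::-1])
```

```text
[ 0.44669733 -0.20707459  0.24590908] [-1.79922550e+02  1.64635447e-01 -1.79129830e+02]
((np.float64(232.9), np.float64(135.5)), np.int32(273), array([ 0.4096, -0.2288]))
((np.float64(278.0), np.float64(135.5)), np.int32(272), array([ 0.409 , -0.1874]))
((np.float64(234.3), np.float64(211.1)), np.int32(203), array([ 0.4843, -0.2279]))
((np.float64(276.5), np.float64(211.0)), np.int32(205), array([ 0.4836, -0.1861]))
((np.float64(113.0), np.float64(270.1)), np.int32(58), array([ 0.5556, -0.3598]))
((np.float64(271.2), np.float64(313.4)), np.int32(453), array([ 0.6085, -0.1873]))
```

View pics/c4.png

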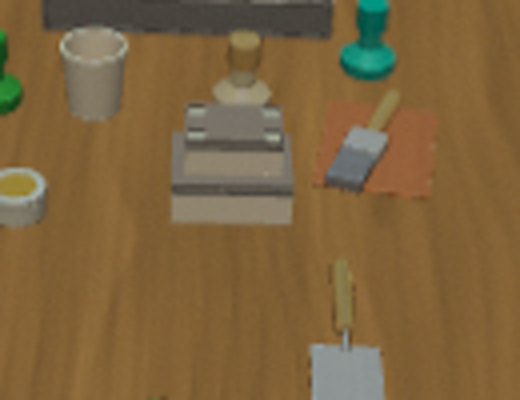

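View pics/w4.png

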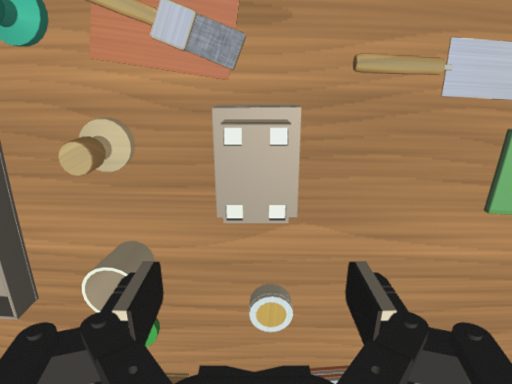

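The stack looks level and centred, with lid marks at (233,135), (278,135), (234,211) and (276,211). The muller is at (105,145). I hover over it to refine its position.

Run:
```python
from h import *
im=cv2.imread('pics/w4.png')[:,:,::-1];cm=cam('wrist')
print(px2w(cm,[[107,145]],.016),px2w(cm,[[75,158]],.086))
t=cam('top');print(px2w(t,[[389,239]],.086),px2w(t,[[382,244]],.01))
```

```text
[[ 0.43095495 -0.37897958  0.016     ]] [[ 0.43058249 -0.38042005  0.086     ]]
[[ 0.43559399 -0.37977692  0.086     ]] [[ 0.42791913 -0.37616278  0.01      ]]
```

Converted, -17.2 cm / 80 = -0.215, 5.3 cm / 80 = 0.0663.

>>> {"method": "servo_tool", "body": {"moves": [[0.0188,-0.05,0,0],[0.0375,-0.1,0,0],[0.0563,-0.15,0,0],[0.0663,-0.1938,0,0],[0.0663,-0.215,0,0],[0.0663,-0.215,0,0],[0.0663,-0.215,0,0],[0.0663,-0.215,0,0]]}}

```text
time: 8.6
ee_pos: [0.4986, -0.3781, 0.2432]
tcp_rot: [179.9, -0.1, -179.1]
wrist_force: [0.4, 0.1, 0.2]
opening: 0.0855
grasp_force: 0.0
```

Run:
```python
from h import *
cm,im=shot('wrist','w5.png');print(get_obs()['ee_pos'])
uv=w2px(cm,[[.4305,-.3795,.086],[.4305,-.3795,.018]]);print(uv)
x,y=uv[0].astype(int)
hsv=cv2.cvtColor(np.ascontiguousarray(im),cv2.COLOR_RGB2HSV)
print(hsv[y,x-40:x+80:6].tolist())
c=im[max(0,y-90):y+90,x-100:x+140];cv2.imwrite('pics/c5.png',cv2.resize(c,None,fx=3,fy=3)[:,:,::-1])
print(x,y,max(0,y-90))
```

```text
[ 0.49878323 -0.37777137  0.24380441]
[[254.03979931 103.82032369]
 [253.90644511 100.26947431]]
[[15, 130, 161], [21, 69, 191], [21, 69, 192], [20, 92, 205], [20, 91, 193], [20, 87, 194], [20, 88, 192], [19, 87, 191], [20, 87, 190], [21, 68, 210], [21, 68, 210], [15, 128, 167], [15, 127, 166], [15, 130, 167], [15, 126, 168], [15, 129, 166], [15, 130, 167], [15, 129, 168], [15, 128, 167], [15, 130, 167]]
254 103 13
```

View pics/c5.png

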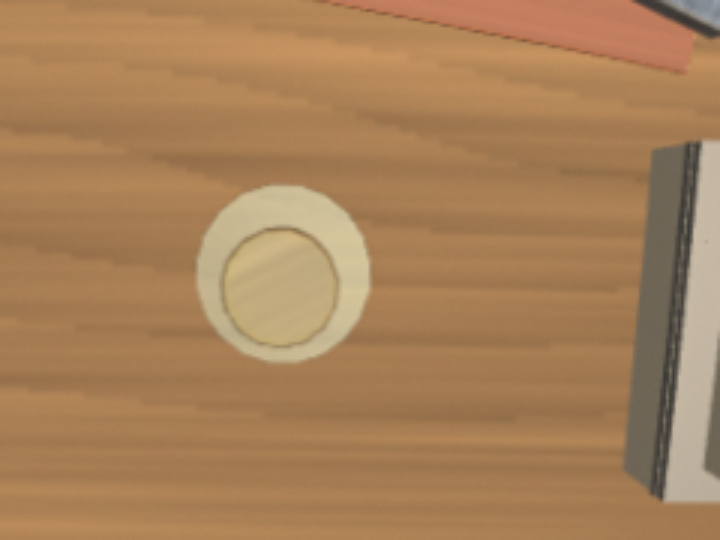

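The muller seen from above: grip top centred at (247.3,108.7), foot at (248.5,104.2). The red mat and the stack are well clear.

Run:
```python
from h import *
cm=cam('wrist');o=get_obs();print(o['ee_pos'])
print(px2w(cm,[[247.3,108.7]],.086),px2w(cm,[[248.5,104.2]],.018))
```

```text
[ 0.49878323 -0.37777137  0.24380441]
[[ 0.43513351 -0.38528912  0.086     ]] [[ 0.43509909 -0.38520869  0.018     ]]
```

>>> {"method": "servo_tool", "body": {"moves": [[-0.0375,-0.0088,0,0],[-0.0788,-0.0088,0,0],[-0.0788,-0.0088,-0.0375,0],[-0.0788,-0.0088,-0.0875,0],[-0.0788,-0.0088,-0.1375,0],[-0.0788,-0.0088,-0.175,0],[-0.0788,-0.0088,-0.2125,0],[-0.0788,-0.0088,-0.2375,0],[-0.0788,-0.0088,-0.2475,0],[-0.0788,-0.0088,-0.2475,0],[-0.0788,-0.0088,-0.2475,0]]}}

```text
time: 9.57
ee_pos: [0.4363, -0.3854, 0.0475]
tcp_rot: [-180.0, 0.0, -179.1]
wrist_force: [-0.3, -0.0, 0.2]
opening: 0.0856
grasp_force: 0.0
```

>>> {"method": "servo_tool", "body": {"moves": [[0,0,0,0],[0,0,0,0],[0,0,0,0],[0,0,0,0],[0,0,0,0],[0,0,0,0],[0,0,0,0],[0,0,0,0],[0,0,0,0],[0,0,0,0]], "claw": 1, "force": 50}}

```text
time: 10.4
ee_pos: [0.4363, -0.386, 0.0472]
tcp_rot: [-180.0, 0.1, -179.1]
wrist_force: [-0.1, 1.9, 5.3]
opening: 0.0349
grasp_force: 49.4
```

>>> {"method": "servo_tool", "body": {"moves": [[0,0,0.025,0],[0,0,0.0625,0],[0,0,0.1125,0],[0,0,0.1625,0],[0.0025,0.0375,0.1875,0],[0.005,0.0875,0.1875,0],[0.0088,0.1375,0.1875,0],[0.0125,0.1875,0.1875,0],[0.015,0.2375,0.1875,0],[0.0175,0.2875,0.1875,0],[0.02,0.3375,0.1875,0],[0.0225,0.3875,0.1875,0],[0.025,0.4375,0.1875,0],[0.0275,0.4875,0.1875,0],[0.0313,0.5375,0.1875,0],[0.035,0.5875,0.1875,0],[0.0375,0.6375,0.175,0],[0.0375,0.675,0.1625,0],[0.0375,0.7013,0.15,0],[0.0375,0.7013,0.1375,0]]}}

```text
time: 12.07
ee_pos: [0.4654, 0.1786, 0.155]
tcp_rot: [180.0, -0.1, -178.9]
wrist_force: [-0.2, -0.0, -3.1]
opening: 0.0347
grasp_force: 51.6
```

>>> {"method": "servo_tool", "body": {"moves": [[0,0,-0.025,0],[0,0,-0.05,0],[0,0,-0.075,0],[0,0,-0.0938,0],[0,0,-0.1,0],[0,0,-0.1,0],[0,0,-0.1,0]]}}

```text
time: 12.65
ee_pos: [0.466, 0.175, 0.0767]
tcp_rot: [-180.0, -0.0, -179.2]
wrist_force: [0.6, 0.5, -3.0]
opening: 0.035
grasp_force: 51.5
```

Converted, -1.75 cm / 80 = -0.0219, -1.65 cm / 80 = -0.0206.

>>> {"method": "servo_tool", "body": {"moves": [[0.0006,0.0006,-0.0063,0],[0.0006,0.0006,-0.0125,0],[0.0006,0.0006,-0.0175,0],[0.0006,0.0006,-0.0206,0],[0.0006,0.0006,-0.0219,0],[0.0006,0.0006,-0.0219,0],[0.0006,0.0006,-0.0219,0]]}}

```text
time: 13.23
ee_pos: [0.4665, 0.1758, 0.0592]
tcp_rot: [180.0, 0.0, -179.1]
wrist_force: [-2.1, -0.6, 2.3]
opening: 0.0348
grasp_force: 51.7
```

Converted, 24 cm / 80 = 0.3, 22 cm / 80 = 0.275.

>>> {"method": "servo_tool", "body": {"moves": [[0,0,0,0],[0,0,0,0],[0,0,0,0],[0,0,0,0],[0,0,0,0],[0,0,0,0],[0,0,0,0],[0,0,0,0],[0,0,0.0375,0],[0,0,0.075,0],[0,0,0.125,0],[0,0,0.175,0],[0.0375,0,0.225,0],[0.075,0,0.275,0],[0.0875,0,0.3,0],[0.0875,0,0.3,0],[0.0875,0,0.3,0],[0.0875,0,0.3,0]], "claw": 0}}

```text
time: 14.73
ee_pos: [0.5364, 0.1757, 0.2979]
tcp_rot: [-180.0, -0.1, -179.1]
wrist_force: [-0.4, 0.4, -0.1]
opening: 0.0851
grasp_force: 0.0
```

Run:
```python
from h import *
cm,im=shot('wrist','w6.png');print(get_obs()['ee_pos'])
H,S,V=cv2.split(cv2.cvtColor(np.ascontiguousarray(im),cv2.COLOR_RGB2HSV))
print(rectw((H>45)&(H<75)&(S>60),cm,.012,(100,0,420,250)))
```

```text
[0.53584049 0.1756401  0.29742545]
(((464.95343017578125, 175.28265380859375), (148.58444213867188, 108.60816955566406), 87.22229766845703), ((464.682373046875, 175.40164184570312), 90.56578826904297), 10249.0)
```

View pics/w6.png

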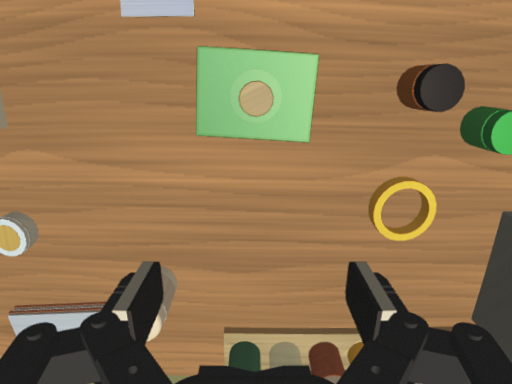

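The slab is at columns 197–318 and rows 46–142, with the muller centred at (256,96). The jar is at (432,88), and the green look-alike at (490,130) is close by.

Run:
```python
from h import *
im=cv2.imread('pics/w6.png')[:,:,::-1];cm=cam('wrist')
H,S,V=cv2.split(cv2.cvtColor(np.ascontiguousarray(im),cv2.COLOR_RGB2HSV))
print(px2w(cm,[[256.5,98.5]],.098),px2w(cm,[[256,95.5]],.03))
print(rectw((V<75)&(S<110),cm,.066,(385,50,475,125)))
print(px2w(cm,[[440,87.5]],.066))
g=px2w(cm,[[498,133]],.066);print(g)
t=cam('top');print(px2w(t,[[122.5,193.5]],.066),px2w(t,[[149.5,211]],.066))
```

```text
[[0.46463882 0.17633495 0.098     ]] [[0.46380096 0.17621003 0.03      ]]
(((448.4836730957031, 380.11474609375), (49.71266555786133, 57.584312438964844), 2.0705418586730957), ((449.0245056152344, 380.17401123046875), 28.833084106445312), 1792.5)
[[0.44860653 0.3813553  0.066     ]]
[[0.49678323 0.46292173 0.066     ]]
[[0.49708742 0.47790739 0.066     ]] [[0.44958024 0.38124888 0.066     ]]
```

Converted, 20.5 cm / 80 = 0.2563, 19 cm / 80 = 0.2375.

>>> {"method": "servo_tool", "body": {"moves": [[0,0.05,-0.0125,0],[0,0.1,-0.025,0],[-0.0038,0.15,-0.0375,0],[-0.0075,0.2,-0.05,0],[-0.0075,0.2375,-0.05,0],[-0.0075,0.2563,-0.05,0],[-0.0075,0.2563,-0.05,0],[-0.0075,0.2563,-0.05,0],[-0.0075,0.2563,-0.05,0]]}}

```text
time: 15.53
ee_pos: [0.5299, 0.3799, 0.2584]
tcp_rot: [-179.9, -0.1, -179.1]
wrist_force: [-0.1, 0.5, 0.5]
opening: 0.0851
grasp_force: 0.0
```

Run:
```python
from h import *
cm,im=shot('wrist','w7.png');print(get_obs()['ee_pos'],get_obs()['tcp_rot'])
H,S,V=cv2.split(cv2.cvtColor(np.ascontiguousarray(im),cv2.COLOR_RGB2HSV))
print(w2px(cm,[[.4485,.381,.066]]))
print(rectw((V<75)&(S<110),cm,.066,(190,30,330,180)))
```

```text
[0.53017851 0.37961143 0.2587878 ] [-1.79974496e+02 -1.79502841e-02 -1.79168701e+02]
[[257.21354399  87.83822757]]
(((449.5947265625, 380.5479431152344), (50.14976501464844, 42.671051025390625), 0.40231263637542725), ((449.3550720214844, 384.22003173828125), 25.48697853088379), 1045.5)
```

View pics/w7.png

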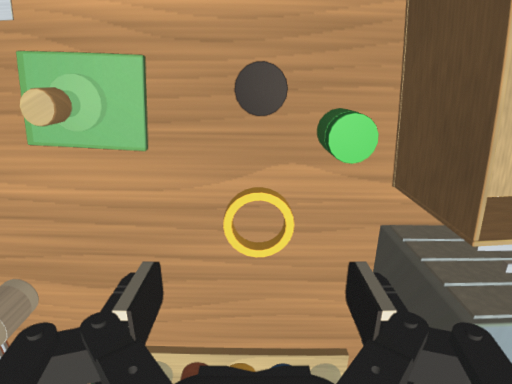

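The jar lid is at (261,88.5), directly below the camera, which puts the jar at about (0.449,0.385). The green look-alike is at (352,138) and the tape at (259,222). I turn the gripper so the fingers clear both.

Converted, -24.4 cm / 80 = -0.305, -8.1 cm / 80 = -0.1013, 0.5 rad / 4 = 0.125.

>>> {"method": "servo_tool", "body": {"moves": [[-0.0375,0.0063,0,0.0313],[-0.075,0.0063,0,0.0625],[-0.1013,0.0063,-0.0125,0.0938],[-0.1013,0.0063,-0.05,0.125],[-0.1013,0.0063,-0.1,0.125],[-0.1013,0.0063,-0.15,0.125],[-0.1013,0.0063,-0.1875,0.125],[-0.1013,0.0063,-0.225,0.125],[-0.1013,0.0063,-0.2563,0.125],[-0.1013,0.0063,-0.2813,0.125],[-0.1013,0.0063,-0.2975,0.125],[-0.1013,0.0063,-0.305,0.125],[-0.1013,0.0063,-0.305,0.125],[-0.1013,0.0063,-0.305,0.125]]}}

```text
time: 16.75
ee_pos: [0.45, 0.3857, 0.0159]
tcp_rot: [180.0, 0.1, -150.5]
wrist_force: [-0.1, 0.3, -0.3]
opening: 0.0853
grasp_force: 0.0
```

>>> {"method": "servo_tool", "body": {"moves": [[0,0,0,0],[0,0,0,0],[0,0,0,0],[0,0,0,0],[0,0,0,0],[0,0,0,0],[0,0,0,0],[0,0,0,0],[0,0,0,0],[0,0,0,0]], "claw": 1, "force": 40}}

```text
time: 17.58
ee_pos: [0.45, 0.3862, 0.0161]
tcp_rot: [180.0, 0.1, -150.5]
wrist_force: [-1.0, -1.2, 6.4]
opening: 0.0529
grasp_force: 41.8
```

Converted, -40.2 cm / 80 = -0.5025, -40 cm / 80 = -0.5, -0.5 rad / 4 = -0.125.

>>> {"method": "servo_tool", "body": {"moves": [[0,0,0.0188,0],[0,0,0.0625,0],[0,0,0.1125,0],[0,0,0.1625,0],[0,0,0.1875,0],[0,-0.05,0.1875,0],[0,-0.1,0.1875,0],[0,-0.15,0.1875,-0.025],[0,-0.2,0.1875,-0.05],[0,-0.25,0.1875,-0.075],[0.0038,-0.3,0.1875,-0.1],[0.0075,-0.35,0.1875,-0.125],[0.0075,-0.4,0.1875,-0.125],[0.0075,-0.4375,0.1875,-0.125],[0.0075,-0.475,0.175,-0.125],[0.0075,-0.5,0.15,-0.125],[0.0075,-0.5025,0.1125,-0.125],[0.0075,-0.5025,0.075,-0.125],[0.0075,-0.5025,0.0375,-0.125],[0.0075,-0.5025,0.025,-0.125]]}}

```text
time: 19.25
ee_pos: [0.4531, -0.0164, 0.0308]
tcp_rot: [180.0, -0.3, -179.2]
wrist_force: [-1.1, -1.1, -3.3]
opening: 0.0532
grasp_force: 43.0
```

Converted, -1.9 cm / 80 = -0.0238, -1.8 cm / 80 = -0.0225.

>>> {"method": "servo_tool", "body": {"moves": [[0,0,-0.0063,0],[0,0,-0.0125,0],[0,0,-0.0188,0],[0,0,-0.0225,0],[0,0,-0.0238,0],[0,0,-0.0238,0],[0,0,-0.0238,0]]}}

```text
time: 19.83
ee_pos: [0.4558, -0.0162, 0.0164]
tcp_rot: [-180.0, 0.0, -179.1]
wrist_force: [-0.3, 0.3, -3.0]
opening: 0.0533
grasp_force: 43.0
```

Converted, -0.1 cm / 80 = -0.0013, -0.05 cm / 80 = -0.0006.

>>> {"method": "servo_tool", "body": {"moves": [[0,0.0006,-0.0006,0],[0,0.0006,-0.0013,0],[0,0.0006,-0.0013,0],[0,0.0006,-0.0013,0]]}}

```text
time: 20.17
ee_pos: [0.4559, -0.016, 0.0161]
tcp_rot: [-180.0, 0.1, -179.1]
wrist_force: [-4.3, -1.3, 7.4]
opening: 0.0528
grasp_force: 44.3
```

Converted, 24 cm / 80 = 0.3, 22 cm / 80 = 0.275.

>>> {"method": "servo_tool", "body": {"moves": [[0,0,0,0],[0,0,0,0],[0,0,0,0],[0,0,0,0],[0,0,0,0],[0,0,0,0],[0,0,0,0],[0,0,0.0375,0],[0,0,0.0875,0],[0,0,0.1375,0],[0,0,0.1875,0],[0.0375,0,0.2375,0],[0.075,0,0.275,0],[0.1,0,0.3,0],[0.1,0,0.3,0],[0.1,0,0.3,0],[0.1,0,0.3,0],[0.1,0,0.3,0]], "claw": 0}}

```text
time: 21.67
ee_pos: [0.5343, -0.0157, 0.2535]
tcp_rot: [180.0, -0.1, -179.1]
wrist_force: [-0.6, 0.3, 0.1]
opening: 0.0855
grasp_force: 0.0
```

Run:
```python
from h import *
cm,im=shot('wrist','w8.png');print(get_obs()['ee_pos'],get_obs()['tcp_rot'])
H,S,V=cv2.split(cv2.cvtColor(np.ascontiguousarray(im),cv2.COLOR_RGB2HSV))
print(w2px(cm,[[.4559,-.0157,.066]]))
r=rectw((V<75)&(S<130),cm,.066,(190,30,330,180));print(r)
m=np.zeros(V.shape,np.uint8);m[30:180,190:330]=((V<75)&(S<130))[30:180,190:330]*255
print(cv2.boundingRect(m))
```

```text
[ 0.5342348  -0.01572198  0.25376501] [ 1.79996393e+02 -1.05892236e-01 -1.79130732e+02]
[[255.85439856  91.37320577]]
(((454.2088623046875, -16.556825637817383), (50.344722747802734, 50.504058837890625), 0.804520308971405), ((454.5965881347656, -16.71039581298828), 25.68389892578125), 2191.0)
(229, 62, 53, 55)
```

View pics/w8.png

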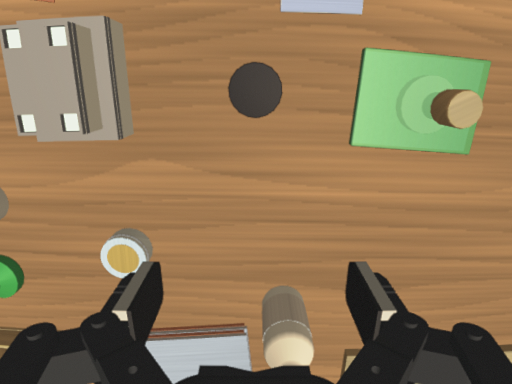

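The jar stands at (255,90), which is (0.4544,-0.0166), within 2 mm of the midpoint. The tin lid is at (124,256) and the bottle around (288,330). Next I hover over the tin.

Converted, -16.5 cm / 80 = -0.2063, -14 cm / 80 = -0.175.

>>> {"method": "servo_tool", "body": {"moves": [[0.025,-0.05,0,0],[0.05,-0.1,0,0],[0.075,-0.1375,0,0],[0.1,-0.175,0,0],[0.125,-0.2063,0,0],[0.15,-0.2063,0,0],[0.1563,-0.2063,0,0],[0.1563,-0.2063,0,0],[0.1563,-0.2063,0,0],[0.1563,-0.2063,0,0]]}}

```text
time: 22.55
ee_pos: [0.6595, -0.18, 0.2554]
tcp_rot: [-180.0, 0.0, -179.1]
wrist_force: [-0.6, -0.7, 0.8]
opening: 0.0854
grasp_force: 0.0
```

Run:
```python
from h import *
cm,im=shot('wrist','w9.png');print(get_obs()['ee_pos'],get_obs()['tcp_rot'])
H,S,V=cv2.split(cv2.cvtColor(np.ascontiguousarray(im),cv2.COLOR_RGB2HSV))
u=w2px(cm,[[.660,-.1815,.03]])[0].astype(int);print(u)
b=(u[0]-60,u[1]-60,u[0]+60,u[1]+60)
print('brass',rectw((S>130)&(H>18)&(H<30),cm,.03,b))
print('rim',rectw((S<60)&(V>165),cm,.03,b))
cv2.imwrite('pics/c9.png',cv2.resize(im[b[1]:b[3],b[0]:b[2]],(480,480))[:,:,::-1])
```

```text
[ 0.65959604 -0.18002002  0.25566935] [-1.79989093e+02  3.37862306e-02 -1.79085596e+02]
[253 161]
brass (((662.5872802734375, -182.94915771484375), (38.94398880004883, 37.02877426147461), 0.8337354063987732), ((662.5403442382812, -182.9084014892578), 19.55756378173828), 824.5)
rim (((662.3974609375, -182.93333435058594), (58.982330322265625, 60.036075592041016), 0.8352242708206177), ((661.6287231445312, -182.82774353027344), 30.76382064819336), 2034.0)
```

View pics/c9.png

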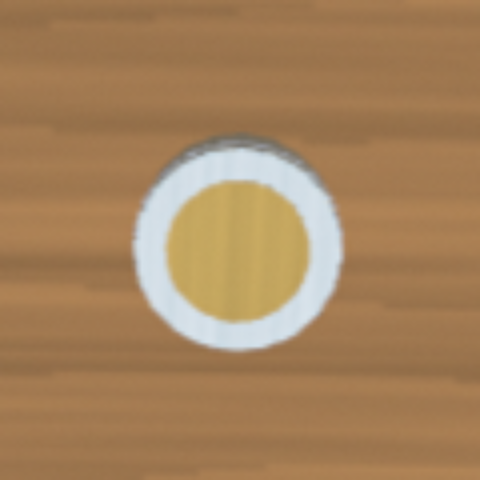

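The crop shows the tin with its brass disc and a bare rim, 60 mm across, at (0.6625,-0.183).

Converted, -25.5 cm / 80 = -0.3188, -25.2 cm / 80 = -0.315.

>>> {"method": "servo_tool", "body": {"moves": [[0.0038,-0.0038,-0.05,0],[0.0038,-0.0038,-0.1,0],[0.0038,-0.0038,-0.15,0],[0.0038,-0.0038,-0.2,0],[0.0038,-0.0038,-0.2375,0],[0.0038,-0.0038,-0.2688,0],[0.0038,-0.0038,-0.2938,0],[0.0038,-0.0038,-0.3075,0],[0.0038,-0.0038,-0.315,0],[0.0038,-0.0038,-0.3188,0],[0.0038,-0.0038,-0.3188,0],[0.0038,-0.0038,-0.3188,0]]}}

```text
time: 23.6
ee_pos: [0.6641, -0.1839, 0.0014]
tcp_rot: [-180.0, 0.1, -179.1]
wrist_force: [0.1, 1.2, 0.0]
opening: 0.0854
grasp_force: 0.0
```

>>> {"method": "servo_tool", "body": {"moves": [[0,0,0,0],[0,0,0,0],[0,0,0,0],[0,0,0,0],[0,0,0,0],[0,0,0,0],[0,0,0,0],[0,0,0,0]], "claw": 1, "force": 40}}

```text
time: 24.27
ee_pos: [0.6641, -0.1838, 0.0011]
tcp_rot: [-180.0, 0.1, -179.1]
wrist_force: [0.2, 1.1, 5.8]
opening: 0.0589
grasp_force: 43.5
```

Converted, 16.3 cm / 80 = 0.2038, -13.1 cm / 80 = -0.1638.

>>> {"method": "servo_tool", "body": {"moves": [[0,0,0.0125,0],[0,0,0.0375,0],[0,0,0.075,0],[0,0,0.1125,0],[-0.0375,0.0375,0.125,0],[-0.075,0.075,0.125,0],[-0.1125,0.1125,0.125,0],[-0.15,0.15,0.125,0],[-0.1638,0.1875,0.125,0],[-0.1638,0.2038,0.1,0],[-0.1638,0.2038,0.0625,0],[-0.1638,0.2038,0.0375,0],[-0.1638,0.2038,0.0188,0],[-0.1638,0.2038,0.0125,0],[-0.1638,0.2038,0.0125,0],[-0.1638,0.2038,0.0125,0]]}}

```text
time: 25.6
ee_pos: [0.5328, -0.0208, 0.0107]
tcp_rot: [-180.0, 0.0, -179.1]
wrist_force: [1.3, -0.6, -1.5]
opening: 0.059
grasp_force: 43.7
```

Converted, -1 cm / 80 = -0.0125, -0.95 cm / 80 = -0.0119.

>>> {"method": "servo_tool", "body": {"moves": [[0,0.0006,-0.0038,0],[0,0.0006,-0.0075,0],[0,0.0006,-0.01,0],[0,0.0006,-0.0119,0],[0,0.0006,-0.0125,0],[0,0.0006,-0.0125,0]]}}

```text
time: 26.1
ee_pos: [0.5327, -0.0203, 0.001]
tcp_rot: [-180.0, 0.1, -179.1]
wrist_force: [-4.6, -0.9, 8.2]
opening: 0.0584
grasp_force: 44.8
```

Converted, 26 cm / 80 = 0.325, 23 cm / 80 = 0.2875.

>>> {"method": "servo_tool", "body": {"moves": [[0,0,0,0],[0,0,0,0],[0,0,0,0],[0,0,0,0],[0,0,0,0],[0,0,0,0],[0,0,0,0],[0,0,0.0375,0],[0,0,0.0875,0],[0,0,0.1375,0],[0,0,0.1875,0],[0.025,0,0.2375,0],[0.05,0,0.2875,0],[0.0625,0,0.325,0],[0.0625,0,0.325,0],[0.0625,0,0.325,0],[0.0625,0,0.325,0],[0.0625,0,0.325,0]], "claw": 0}}

```text
time: 27.6
ee_pos: [0.5818, -0.0202, 0.2583]
tcp_rot: [180.0, -0.1, -179.1]
wrist_force: [-0.3, 0.4, -0.4]
opening: 0.0855
grasp_force: 0.0
```

Run:
```python
from h import *
cm,im=shot('wrist','w10.png');print(get_obs()['ee_pos'])
H,S,V=cv2.split(cv2.cvtColor(np.ascontiguousarray(im),cv2.COLOR_RGB2HSV))
j=w2px(cm,[[.4544,-.0166,.066]])[0].astype(int);t=w2px(cm,[[.5313,-.0203,.03]])[0].astype(int);print(j,t)
f=lambda u:(u[0]-50,max(0,u[1]-40),u[0]+50,u[1]+40)
print('jar',rectw((V<75)&(S<130),cm,.066,f(j))[:2])
print('brass',rectw((S>130)&(H>18)&(H<30),cm,.03,f(t))[:2])
print('rim',rectw((S<60)&(V>165),cm,.03,f(t))[:2])
print('slab',rectw((H>45)&(H<75)&(S>60),cm,.012,(320,0,512,250))[0])
print(*marks(im,cm,.094,200,(0,0,180,250)),sep='\n')
_,s=shot('side','side10.png');shot('top','top10.png')
cv2.imwrite('pics/fin.png',np.hstack([cv2.resize(im,(400,300)),cv2.resize(s,(400,300))])[:,:,::-1])
```

```text
[ 0.58166843 -0.02023745  0.25828957]
[260  37] [255 116]
jar (((455.13507080078125, -16.938352584838867), (51.178993225097656, 50.962684631347656), 0.8951752781867981), ((455.27105712890625, -16.64156150817871), 26.102201461791992))
brass (((531.3522338867188, -21.012598037719727), (38.25901412963867, 36.83953857421875), 0.8033170104026794), ((530.9304809570312, -21.069272994995117), 19.558488845825195))
rim (((530.6646728515625, -21.02569007873535), (60.05746078491211, 59.18193054199219), 0.8009641170501709), ((530.5733642578125, -21.113554000854492), 30.44814109802246))
slab ((465.4334411621094, 173.91403198242188), (150.60353088378906, 108.8705825805664), 87.21368408203125)
((np.float64(71.3), np.float64(67.5)), np.int32(242), array([ 0.4824, -0.1869]))
((np.float64(27.7), np.float64(69.9)), np.int32(205), array([ 0.4835, -0.2291]))
```

View pics/fin.png

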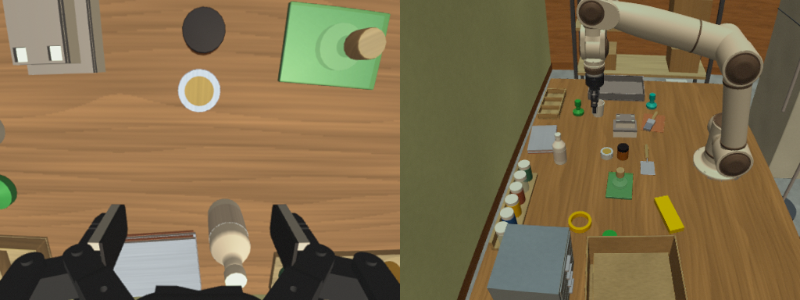

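The final picture shows the tin straight behind the jar, centres 76 mm apart, so the gap is about 19 mm. The muller is mid-slab, the stack is seated and the bystanders are untouched.

```bash
python3 -c "
from workcell import *
print(job_done())"
```

```text
the job is handed in; nothing more can be done
None
```

The inking station is set up as asked and handed in at about 28 s of the 112 s allowed: tub seated on the large tub, muller mid-slab, jar within 2 mm of the midpoint, and tin square behind it with a gap of about 19 mm.

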